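# Third hand at the culture jar

## Task

Put the loose lid with the bridge handle on the steel culture jar, its plug in the mouth, level on the rubber seal and with its slotted ears over the jar's two hanging bolts. Then press it straight down with a steady load of about 11 newtons on the seal, so that it sinks roughly 5 to 6 mm, and stay there: finish while still holding it down, so that I can swing up the bolts and fasten them. Never press hard (30 newtons would spoil the seal), and leave the other things on the bench where they are.

Things in the scene. Friction and masses are not known exactly. Their poses are not given: they have to be found in the camera images.
- jar: Round open steel culture jar, fixed to the bench. Origin at the centre of its underside, on the bench; z up. Wall 112 mm across; flange at the top 132 mm across, 90 to 100 mm above the bench; mouth 106 mm across inside. Two lugs, each with a bolt hanging from it, stick out below the flange along the jar's own +x and -x, reaching 85 mm from the axis.
- jar_bolt (a point): The jar's hanging bolt on its +x side, 78 mm from the jar's axis, at lug height (87 mm above the bench). The other bolt is opposite, on the -x side.
- jar_mouth (a point): Centre of the jar's mouth at the height of the unloaded seal's top, 109 mm above the bench. The seal is a black rubber ring, 106 mm inside, 122 mm outside, standing 9 mm out of the flange. This point does not move with the seal.
- seal (a joint): How far the jar's springy sealing ring is pressed down, m: 0 unloaded, 0.009 when flush with the metal flange (hard stop). It sinks about 1 mm for each 2 N of load (11 N: about 5.5 mm) and stays level.
- lid: The jar's loose aluminium lid, 200 to 300 g, so its weight loads the seal by 2 to 3 N. Origin at the centre of its underside; z up. A plug 98 mm across, 12 mm deep, goes into the mouth with 4 mm clearance all round. Above it a plate 128 mm across, 12 to 18 mm above the origin, rests on the seal. Starts lying flat on the bench on its plug. Fits either way round (half a turn).
- lid_ear (a point): Middle of the open slot, 20 mm wide, in the lid's ear on its +x side, 78 mm from the lid's axis, 15 mm above its origin; the ears reach 85 mm out. A like ear is opposite on the -x side.
- lid_handle (a point): Middle of the lid's black bridge handle: a bar 86 mm long along the lid's x, 14 mm wide (y), 18 mm tall, on the axis; this point is 49 mm above the lid's origin. Below the bar is a 22 mm gap above the plate, between legs 36 mm either side of the centre.
- pen: Bystander: marker pen, 135 mm long, 13 mm thick, lying on the bench; origin under its middle, x along it.
- vial: Bystander: small brown glass bottle, 32 mm across, 60 mm tall, upright; origin at the centre of its underside.
- dish_cover: Bystander: plain round steel dish cover, 96 mm across, 28 mm tall with a small knob and no ears: not the jar's lid; origin at the centre of its underside.
- beaker: Bystander: small open steel beaker, 64 mm across, 75 mm tall; origin at the centre of its underside.
- reagent: Bystander: brown reagent bottle, 56 mm across, 120 mm tall; origin at the centre of its underside.
- slide_box: Bystander: cardboard slide box, 85 x 32 x 30 mm; origin at the centre of its underside.
- spatula: Bystander: wide-bladed spatula with a wooden handle, 180 mm long, 65 mm wide, lying on the bench, x along it; origin at its middle on the bench.
There are look-alikes about, which are no part of the job. What is shaped like the lid but orange is not meant. Leave any blue look-alike of the jar alone.

How it is judged (in metres and radians):
On the way:
1. the lid is seated on the jar: plug in the mouth, level, ears over the bolts, resting on the seal (horizontal distance between lid and jar below 0.007 m and angle between lid's own z axis and vertical below 0.05 rad and angle between the x axis of lid and the x axis of jar, either way round below 0.1 rad and z of lid in the frame of jar between 0.084 and 0.0985 m and contact force between lid and jar above 0.5 N), for 0.2 s.
At the end, for the whole second after the job is handed in: Lid on the jar: axes within 7 mm, tilt under 0.05 rad, ears within 0.10 rad of the bolts' line (either way), origin 84 to 98.5 mm above the jar's; the robot still touches it and it presses on the jar with 7 to 15 N in all, slower than 10 mm/s, through the last second (horizontal distance between lid and jar below 0.007 m and angle between lid's own z axis and vertical below 0.05 rad and angle between the x axis of lid and the x axis of jar, either way round below 0.1 rad and z of lid in the frame of jar between 0.084 and 0.0985 m and contact force between lid and jar between 7 and 15 N and linear speed of lid below 0.01 m/s and contact force between any of the fingers, the arm and lid above 1 N); the arm keeps its last pose, push and grip.
It fails at once if the jar is loaded by the lid with more than 30 N (contact force between lid and jar above 30 N).
It fails at once if a bystander is moved by more than 40 mm (distance of any of pen, vial, dish_cover, beaker, reagent, slide_box, spatula from where it was at the start of the episode above 0.04 m).
It fails at once if a bottle or the beaker is tipped over (angle between any of vial, reagent, beaker's own z axis and vertical above 0.6 rad).
It also fails if it takes over 43 s, if anything falls off the work surface, if the arm or the gripper's body presses on something with over 40 N, if the wrist force passes 120 N, or if a joint passes its speed limit or range.

## Robot

A 6-joint arm with a two-finger parallel gripper is mounted at the origin on the work surface. World frame = base frame: x ahead of the robot, y to its left, z up, the work surface at z = 0. Lengths are in m, angles in degrees, forces in N, time in s.
With the tool pointing down it reaches from about 0.35 to 0.925 m from the base axis. Payload 6.4 kg.
Tool frame: the origin (TCP) lies at the centre of the arm's flange, where the gripper is bolted on; the fingertips stand 199 mm ahead of it and the grasp point (between the pads) lies 180 mm ahead of it; z points along the fingers, y is the direction in which the jaws open and shut (so a half turn about z gives the same grasp; the last joint's range is limited). The gripper opens to 94 mm and grips with 3 to 60 N. Pads are 16 mm wide; open, the fingers measure 119 mm over their backs; the gripper's body (75 mm by 177 mm) begins 78 mm behind the grasp point.
Start: joints at [-73.058, 14.043, 89.255, -0, 76.702, -9.975], TCP at [0.294, -0.58, 0.405] pointing down, gripper open.
Joint ranges: [-179.41, 179.41], [-58.25, 129.5], [7.25, 145.43], [-54.29, 234.29], [11.92, 165.04], [-157.13, 157.13]. Speed limits (degrees/s): [147.25, 147.25, 180, 180, 180, 180].

## Interface

Orientations are given as [roll, pitch, yaw] about the fixed x, y, z axes, in that order (R = Rz(yaw) Ry(pitch) Rx(roll)).
In Python, from bench import status, imaging, finish_job, nets gives the robot as it stands.
- The arm moves only by the tool send_rows, never from a script. Its argument "commands" is a list of rows, each a list of 7 numbers: the shift along the world's x, y, z in m, then the turn, a rotation vector about the world's x, y, z in rad, then the opening, from 0 (shut) to 1 (fully open). In form: [[tx, ty, tz, ax, ay, az, hand], ...]. A call has 1 to 10 rows; each row shifts and turns the commanded pose from where the row before left it; what a row does not reach is not made up. A row lasts 1/12 s, in which the tool goes at most 41.7 mm and 7.16 degrees, less where a joint would pass 70% of its speed; a pose out of reach is approached as far as the arm can. A call with a gripper value outside its range is refused whole. The fingers move at their own pace and stop on an object; "grip_force" is the grip in N (left out, the last holds). Time passes only in rows, so rows that do not move let the fingers close. It gives the time, the measured TCP pose, the force and the opening at its end, in the units of the state.
- status.read_state(): the state, without advancing time (a new reading comes with each control period).
- imaging.snapshot(name): name is "side" or "top" or "wrist"; returns a dict with "image" (384x512x3 uint8, blue, green, red), "fx", "fy", "cx", "cy" (pixels), "eye" and "rotation" of the camera in the world; the wrist camera has in their place "hand_eye" (4x4, takes a point from camera to tool coordinates, whose origin is the TCP and whose axes are the flange's). Camera axes: x right, y down, z forward; pixel columns grow to the right and rows downward; lengths in m; the calibration is good to about 2 mm. A picture is of the moment at which its call begins: read the wrist's pose just before it. There is no depth.
- finish_job(): hands the job in, once; it reports no verdict.
Trained networks look in a picture, given as the dict that the camera call returned (one of the last four; its "shot" number tells which), for a name from the list of things; names that differ only in an ending like _2 or _b are one class to them, and where a whole thing is asked for, a point or a joint stands for the part that bears it (a point fixed in the world has none). Each returns a list of dicts, best first, with "p" (0 to 1); they miss things now and then, are a little off and sometimes report something else, mostly with a low value. They report only what shows in the picture. A call takes as long as a camera call. They do not tell look-alikes from the thing itself.
- nets.recognise(picture, target): "location" ([x, y, z] in m, in world coordinates, good to about 4 mm: the middle of the surface that is visible of it).
- nets.trace(picture, target): "mask" (384x512 bool, what is visible of it).
- nets.tip_of(picture, target): "location" ([x, y, z] in m, in world coordinates, good to about 4 mm: a listed point, or the origin of a listed thing).
The state is a dict: "time": time; "joint_positions": joint angles; "dq": joint speeds; "effort": joint torques, N m; "ee_pos": TCP position; "tcp_rot": TCP orientation; "force": force on the tool from outside, world axes, zero at the start; "torque": the same for the moment, N m; "opening": finger opening in m.
Only numpy, scipy, OpenCV 4.12 (cv2) and the standard library are available. Lean on these libraries where they do the work, as an engineer would, in place of code of your own. Each camera call takes 0.05 s, during which the arm holds its last target.

## Working session

There is one attempt and no reset: what is moved stays moved. The work goes in short steps, Python scripts to look and compute and a tool call to move; the robot and the scene stay as the last step left them, time stands still between calls to the robot, and variables do not carry over. Pictures are saved under pics/ and viewed, and the job is handed in when it is done.

Besides the shell and the picture viewer there is one more tool, called as name(argument=value, ...), one argument or row to a line, values as JSON. send_rows: Moves the arm, as the interface text tells. Its arguments: {"type":"object","properties":{"commands":{"type":"array","items":{"type":"array","items":{"type":"number"}}},"grip_force":{"type":"number"}},"required":["commands"]}

```bash
mkdir -p pics; ls
python3 - <<'E'
from bench import status, imaging, nets
import cv2
print(status.read_state())
for n in ("top","side","wrist"):
    s=imaging.snapshot(n); cv2.imwrite(f"pics/{n}0.png",s["image"])
    print(n,{k:v for k,v in s.items() if k!="image"})
    if n=='wrist': continue
    for t in ("lid","jar","lid_ear","jar_bolt","jar_mouth","lid_handle"):
        for f in (nets.tip_of,):
            try: print(t,[(round(d["p"],2),[round(float(v),3) for v in d["location"]]) for d in f(s,t)])
            except Exception as e: print(t,e)
E
```

```text
pics
{'time': 0.0, 'joint_positions': array([-7.30578625e+01,  1.40834474e+01,  8.93233837e+01, -8.04191259e-04,
        7.67016046e+01, -9.97444490e+00]), 'dq': array([ 0.0071604 ,  0.08780797,  0.00301144, -0.01659768,  0.02658826,
        0.01247906]), 'effort': array([ 7.84380736e-04, -4.15838885e+01, -3.14604199e+01,  6.85719028e-02,
        3.32429912e-02, -1.26119880e-04]), 'ee_pos': array([ 0.29419683, -0.57936273,  0.40356684]), 'tcp_rot': array([-1.79893068e+02, -1.80115850e-02,  2.69167513e+01]), 'force': array([ 0.51877481,  0.03791542, -0.31680325]), 'torque': array([-0.00288395,  0.01604157, -0.01087815]), 'opening': 0.09379230559695288}
top {'fx': 409.12281556445737, 'fy': 409.12281556445737, 'cx': 255.54380206707708, 'cy': 186.46451327797809, 'eye': array([ 0.39990392, -0.00392559,  1.52364837]), 'rotation': array([-174.82730816,    0.41055677,  -91.70625104]), 'shot': 1}
lid [(0.76, [0.573, 0.4, 0.001]), (0.6, [0.57, 0.182, -0.002])]
jar [(0.94, [0.536, -0.24, -0.001]), (0.73, [0.314, -0.213, 0.001]), (0.64, [0.784, -0.001, -0.002])]
lid_ear [(0.7, [0.642, 0.205, 0.0
[... 792 characters left out ...]
.002])]
jar_bolt [(0.92, [0.371, -0.268, 0.083]), (0.66, [0.601, -0.273, 0.083])]
jar_mouth [(0.86, [0.538, -0.243, 0.11]), (0.67, [0.316, -0.214, 0.107])]
lid_handle [(0.94, [0.572, 0.4, 0.048]), (0.93, [0.563, 0.179, 0.047])]
wrist {'fx': 332.8928415819228, 'fy': 332.8928415819228, 'cx': 247.2198638148688, 'cy': 191.14410792875412, 'hand_eye': array([[-6.79126459e-04, -9.57000305e-01, -2.90086116e-01,
         8.35421921e-02],
       [ 9.99999761e-01, -6.87383629e-04, -7.34263150e-05,
         1.39819168e-03],
       [-1.29131441e-04, -2.90086096e-01,  9.57000543e-01,
         1.99644698e-02],
       [ 0.00000000e+00,  0.00000000e+00,  0.00000000e+00,
         1.00000000e+00]]), 'shot': 3}
```

View pics/top0.png

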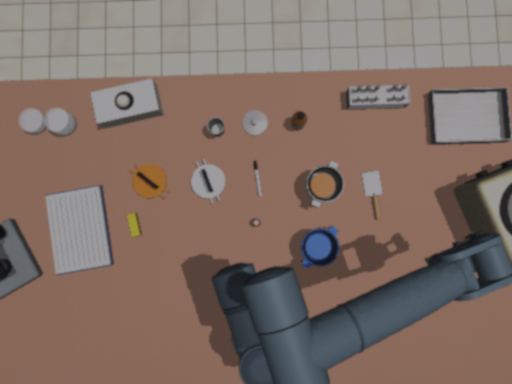

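View pics/side0.png

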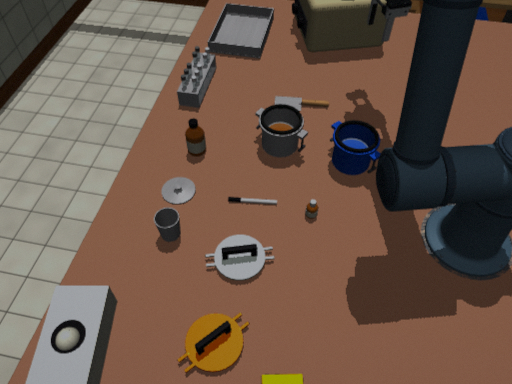

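Candidates in the top view: the lid could be the aluminium one at (208,181), the orange look-alike at (149,181) or the plain dish cover at (255,122). The jar could be the steel one at (324,184) or the blue one at (319,247). By the description I choose the aluminium lid and the steel jar, and I'll check both in a close crop and measure them.

```bash
cat > h.py <<'E'
import numpy as np, cv2
from scipy.spatial.transform import Rotation as R
from bench import status, imaging, nets
def proj(s,P):
    Rm=R.from_euler('xyz',s['rotation'],degrees=True).as_matrix()
    c=Rm.T@(np.asarray(P)-s['eye']); return np.array([s['fx']*c[0]/c[2]+s['cx'],s['fy']*c[1]/c[2]+s['cy']])
def unproj(s,uv,z):
    Rm=R.from_euler('xyz',s['rotation'],degrees=True).as_matrix()
    d=Rm@np.array([(uv[0]-s['cx'])/s['fx'],(uv[1]-s['cy'])/s['fy'],1]); 
    return s['eye']+d*(z-s['eye'][2])/d[2]
E
python3 - <<'E'
from h import *
s=imaging.snapshot('top'); s2=imaging.snapshot('side')
im=s['image']
a=cv2.resize(im[145:217,172:244],(400,400),interpolation=cv2.INTER_CUBIC)
b=cv2.resize(im[148:220,288:360],(400,400),interpolation=cv2.INTER_CUBIC)
cv2.imwrite('pics/crop1.png',np.hstack([a,b]))
im=s2['image']
a=cv2.resize(im[210:310,190:290],(400,400),interpolation=cv2.INTER_CUBIC)
b=cv2.resize(im[80:180,230:330],(400,400),interpolation=cv2.INTER_CUBIC)
cv2.imwrite('pics/crop2.png',np.hstack([a,b]))
for sh in (s,s2):
  for t in ("lid","lid_handle","jar"):
    for d in nets.trace(sh,t):
        ys,xs=np.nonzero(d['mask']); print(t,round(d['p'],2),xs.mean(),ys.mean(),len(xs),xs.min(),xs.max(),ys.min(),ys.max())
E
```

```text
lid 0.9 207.52405857740587 180.84728033472803 956 191 225 162 199
lid 0.89 148.94773869346733 180.79396984924622 995 130 169 164 197
lid_handle 0.94 148.33502538071065 180.31878172588833 985 130 166 164 197
lid_handle 0.88 207.49947970863684 180.2986472424558 961 191 224 159 201
lid_handle 0.2 298.4312977099237 119.84351145038168 262 291 307 110 129
jar 0.9 319.8506751389992 247.06433677521844 1259 301 338 227 267
jar 0.63 324.5633575464084 184.07102502017756 1239 306 344 162 207
lid 0.79 214.25080616266573 342.6710856323898 2791 181 247 314 371
lid 0.58 239.78207033184745 257.3268945022288 2019 207 273 235 280
lid_handle 0.9 238.73621460506706 257.38847491306507 2013 205 273 235 280
lid_handle 0.57 213.88149763722282 342.38604143947657 2751 179 248 314 371
jar 0.9 354.4820936639118 146.86088154269973 2178 331 379 121 174
jar 0.71 281.0391115403187 130.02800579430226 2071 255 307 105 158
```

View pics/crop1.png

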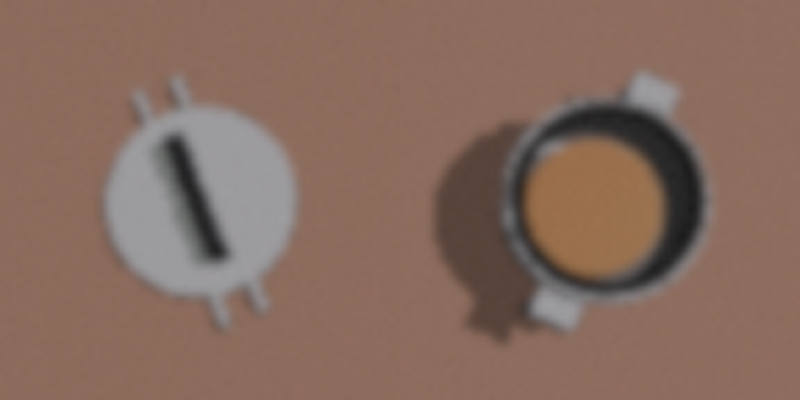

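View pics/crop2.png

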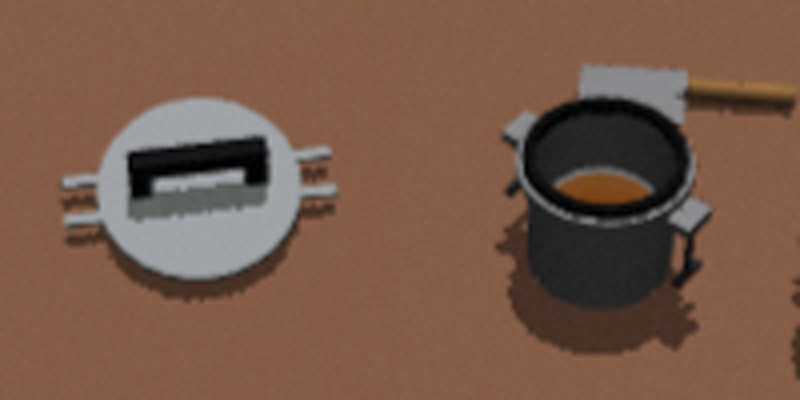

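The crops confirm both choices: an aluminium lid with black bridge handle and two slotted ears, and a steel jar with a black seal and lugs. Next I move above the lid.

send_rows(
  commands=[
    [0.0135,0.038,0,0,0,-0.0078,1],
    [0.0135,0.038,0,0,0,-0.0078,1],
    [0.0135,0.038,0,0,0,-0.0078,1],
    [0.0135,0.038,0,0,0,-0.0078,1],
    [0.0135,0.038,0,0,0,-0.0078,1],
    [0.0135,0.038,0,0,0,-0.0078,1],
    [0.0135,0.038,0,0,0,-0.0078,1],
    [0.0135,0.038,0,0,0,-0.0078,1],
    [0.0135,0.038,0,0,0,-0.0078,1],
    [0.0135,0.038,0,0,0,-0.0078,1],
  ],
)

```text
time: 1.98
ee_pos: [0.4294, -0.1977, 0.405]
tcp_rot: [180.0, -0.0, 22.4]
force: [0.7, 0.5, 0.2]
opening: 0.0936
```

send_rows(
  commands=[
    [0.0135,0.038,0,0,0,-0.0078,1],
    [0.0135,0.038,0,0,0,-0.0078,1],
    [0.0135,0.038,0,0,0,-0.0078,1],
    [0.0135,0.038,0,0,0,-0.0078,1],
    [0.0135,0.038,0,0,0,-0.0078,1],
    [0.0135,0.038,0,0,0,-0.0078,1],
    [0.0135,0.038,0,0,0,-0.0078,1],
    [0.0135,0.038,0,0,0,-0.0078,1],
    [0.0135,0.038,0,0,0,-0.0078,1],
    [0.0135,0.038,0,0,0,-0.0078,1],
  ],
)

```text
time: 2.82
ee_pos: [0.5645, 0.1826, 0.4048]
tcp_rot: [180.0, -0.0, 18.0]
force: [1.4, -0.9, 0.7]
opening: 0.094
```

send_rows(
  commands=[
    [0,0,0,0,0,0,1],
    [0,0,0,0,0,0,1],
    [0,0,0,0,0,0,1],
  ],
)

```text
time: 3.07
ee_pos: [0.5641, 0.1802, 0.4044]
tcp_rot: [180.0, 0.0, 18.0]
force: [0.6, -0.1, -0.7]
opening: 0.0942
```

```bash
cat >> h.py <<'E'
def wshot():
    st=status.read_state(); s=imaging.snapshot('wrist')
    T=np.eye(4);T[:3,:3]=R.from_euler('xyz',st['tcp_rot'],degrees=True).as_matrix();T[:3,3]=st['ee_pos']
    C=T@s['hand_eye']
    c=dict(s); c['eye']=C[:3,3]; c['rotation']=R.from_matrix(C[:3,:3]).as_euler('xyz',degrees=True)
    return st,s,c
def f(v): return [round(float(x),4) for x in v]
E
python3 - <<'E'
from h import *
st,s,c=wshot()
print(st['time'],f(st['ee_pos']),f(st['tcp_rot']),f(st['force']),st['joint_positions'].round(1))
cv2.imwrite('pics/w1.png',s['image'])
for t in ("lid","lid_ear","lid_handle"):
    for d in nets.tip_of(s,t): print(t,round(d['p'],2),f(d['location']),proj(c,d['location']).round(1))
E
```

```text
3.0667 [0.5641, 0.1802, 0.4044] [179.9889, 0.0385, 17.9978] [0.6043, -0.0668, -0.6518] [ 6.8  6.4 98.  -0.  75.7 78.8]
lid 0.67 [0.5641, 0.1838, -0.0023] [242.9 163. ]
lid 0.65 [0.5729, 0.3948, 0.0049] [62.4 98.8]
lid_ear 0.88 [0.6327, 0.2061, 0.0164] [242.4 100.3]
lid_ear 0.88 [0.625, 0.4606, 0.0159] [-0.9 27.1]
lid_handle 0.77 [0.5766, 0.3926, 0.0504] [40.2 97. ]
lid_handle 0.67 [0.5656, 0.1793, 0.0529] [246.9 174.3]
```

View pics/w1.png

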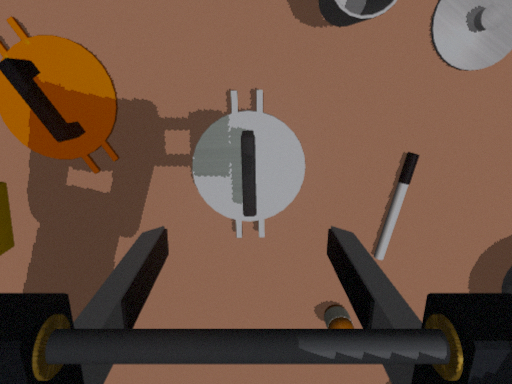

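Run:
```python
from h import *
st,s,c=wshot()
im=s['image']
cv2.imwrite('pics/w1c.png',cv2.resize(im[80:250,180:320],None,fx=3.5,fy=3.5,interpolation=cv2.INTER_CUBIC))
a=unproj(c,(247,95),.018);b=unproj(c,(251,232),.018)
print(f(a),f(b),np.degrees(np.arctan2(*(a-b)[1::-1])),f((a+b)/2))
# handle top dark mask
g=im[125:220,232:265].max(2)<60
ys,xs=np.nonzero(g); pts=np.array([unproj(c,(x+232,y+125),.058)[:2] for x,y in zip(xs,ys)],np.float32)
(r)=cv2.minAreaRect(pts*1000); print(r)
# plate: bright pixels
d=[d for d in nets.trace(s,'lid') if d['mask'][165,215]]
print(len(d))
m=d[0]['mask'].astype(np.uint8); m=cv2.morphologyEx(m,cv2.MORPH_OPEN,np.ones((15,15)))
ys,xs=np.nonzero(m); pts=np.array([unproj(c,(x,y),.018)[:2] for x,y in zip(xs,ys)],np.float32)*1000
print(cv2.minEnclosingCircle(pts),pts.mean(0))
```

```text
[0.6398, 0.202, 0.018] [0.4914, 0.1493, 0.018] 19.560010769892244 [0.5656, 0.1756, 0.018]
((566.7913208007812, 178.38485717773438), (87.46591186523438, 13.101066589355469), 19.413619995117188)
1
((563.9668579101562, 177.2328643798828), 64.96183776855469) [566.3708 177.8237]
```

View pics/w1c.png

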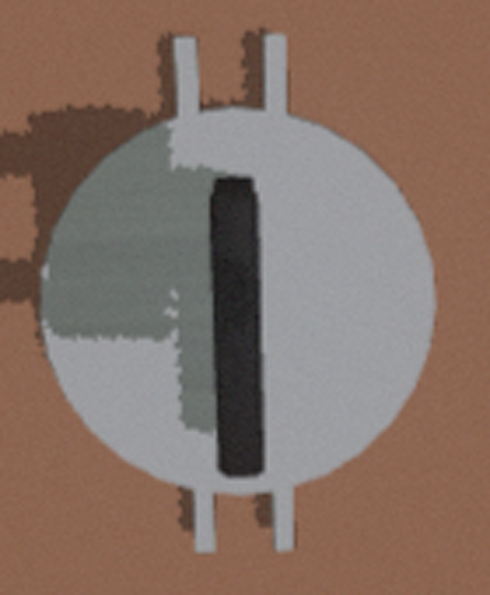

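The close view shows the aluminium lid with its handle at about (248,172) and ears at (247,101) and (251,228). That gives centre (0.566, 0.178) and yaw 19.4°, and a bar 87×13 mm as specified. Now I descend and grip.

send_rows(
  commands=[
    [0.002,-0.002,-0.02,0,0,0.025,1],
    [0,0,-0.025,0,0,0,1],
    [0,0,-0.025,0,0,0,1],
    [0,0,-0.025,0,0,0,1],
    [0,0,-0.025,0,0,0,1],
    [0,0,-0.02,0,0,0,1],
    [0,0,-0.015,0,0,0,1],
    [0,0,-0.01,0,0,0,1],
    [0,0,-0.01,0,0,0,1],
    [0,0,0,0,0,0,1],
  ],
)

```text
time: 4.2
ee_pos: [0.5657, 0.178, 0.228]
tcp_rot: [-180.0, 0.2, 19.4]
force: [0.0, 0.5, -0.2]
opening: 0.0938
```

send_rows(
  commands=[
    [0,0,0,0,0,0,0],
    [0,0,0,0,0,0,0],
    [0,0,0,0,0,0,0],
    [0,0,0,0,0,0,0],
    [0,0,0,0,0,0,0],
    [0,0,0,0,0,0,0],
    [0,0,0,0,0,0,0],
    [0,0,0,0,0,0,0],
  ],
  grip_force=45,
)

```text
time: 4.87
ee_pos: [0.5663, 0.1784, 0.2297]
tcp_rot: [-180.0, -0.0, 19.4]
force: [0.1, 0.2, -0.1]
opening: 0.044
```

send_rows(
  commands=[
    [0,0,0,0,0,0,0],
    [0,0,0,0,0,0,0],
    [0,0,0,0,0,0,0],
    [0,0,0,0,0,0,0],
    [0,0,0,0,0,0,0],
    [0,0,0,0,0,0,0],
    [0,0,0,0,0,0,0],
    [0,0,0,0,0,0,0],
  ],
)

```text
time: 5.53
ee_pos: [0.5662, 0.1785, 0.2296]
tcp_rot: [-180.0, 0.0, 19.4]
force: [0.6, 0.8, -0.6]
opening: 0.0134
```

send_rows(
  commands=[
    [0,0,0.005,0,0,0,0],
    [0,0,0.01,0,0,0,0],
    [0,0,0.02,0,0,0,0],
    [0,0,0.03,0,0,0,0],
    [0,0,0.03,0,0,0,0],
    [0,0,0.03,0,0,0,0],
    [0,0,0.025,0,0,0,0],
    [0,0,0.015,0,0,0,0],
    [0,0,0,0,0,0,0],
    [0,0,0,0,0,0,0],
  ],
)

```text
time: 6.37
ee_pos: [0.5662, 0.1784, 0.3957]
tcp_rot: [180.0, -0.1, 19.4]
force: [0.4, -0.3, -2.9]
opening: 0.0136
```

Run:
```python
from h import *
st,s,c=wshot()
im=s['image']; cv2.imwrite('pics/w2.png',im)
zl=st['ee_pos'][2]-.229
print(f(st['ee_pos']),f(st['force']))
for t in ("lid","lid_ear","lid_handle"):
    for d in nets.tip_of(s,t): print(t,round(d['p'],2),f(d['location']),proj(c,d['location']).round(1))
s2=imaging.snapshot('side'); cv2.imwrite('pics/s2.png',s2['image'])
```

```text
[0.5662, 0.1784, 0.3957] [0.4485, -0.3034, -2.9079]
lid 0.69 [0.5663, 0.18, 0.1662] [242.5 219.5]
lid 0.63 [0.5766, 0.3961, 0.0036] [57.1 92.6]
lid_handle 0.91 [0.5676, 0.1762, 0.2157] [248.9 254. ]
lid_handle 0.85 [0.5766, 0.3949, 0.0467] [33.6 93.3]
```

View pics/w2.png

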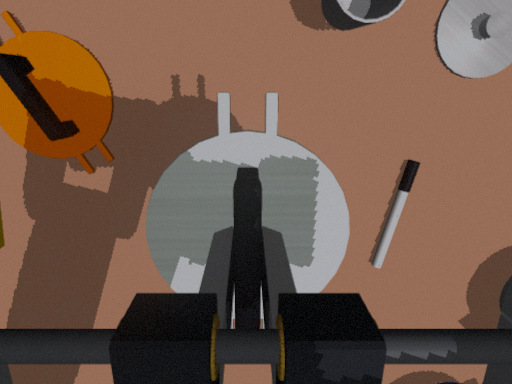

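View pics/s2.png

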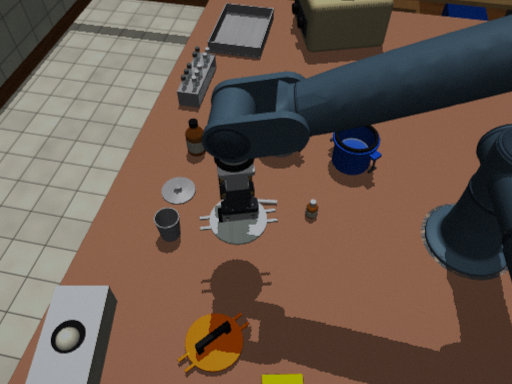

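The lid is held level under the fingers, with its front ears at (224,93) and (272,93). Now I work out its offset in the tool frame and pin down the jar pose from the top and side views.

Run:
```python
from h import *
st,s,c=wshot()
z=st['ee_pos'][2]-.229+.018
Rt=R.from_euler('xyz',st['tcp_rot'],degrees=True).as_matrix()
T=lambda uv,zz=z: (Rt.T@(unproj(c,uv,zz)-st['ee_pos']))*1000
for uv in [(218,93),(230,93),(266,93),(278,93),(224,130),(272,130),(147,222),(349,222)]: print(uv,T(uv).round(1))
# rim fit
im=cv2.cvtColor(s['image'],cv2.COLOR_BGR2HSV); 
m=(im[...,1]<60).astype(np.uint8)
P=[]
for y in range(150,285,3):
    row=s['image'][y].astype(int); sat=row.max(1)-row.min(1); 
    ok=np.nonzero(sat[120:380]<25)[0]+120
    if len(ok): P+= [T((ok.min()-.5,y))[:2],T((ok.max()+.5,y))[:2]]
P=np.array(P); 
from scipy.optimize import least_squares
r=least_squares(lambda q:np.hypot(P[:,0]-q[0],P[:,1]-q[1])-q[2],[0,0,64],loss='soft_l1'); print('rim tool mm',r.x,np.abs(r.fun).mean())
for n in('top','side'):
    s=imaging.snapshot(n); cv2.imwrite(f'pics/{n}3.png',s['image'])
    for t in ("jar_bolt","jar_mouth","jar"):
        for d in nets.tip_of(s,t): print(n,t,round(d['p'],2),f(d['location']),proj(s,d['location']).round(1))
```

```text
(218, 93) [ 82.3 -14.5 210.7]
(230, 93) [ 82.3  -7.9 210.7]
(266, 93) [ 82.3  11.9 210.7]
(278, 93) [ 82.3  18.5 210.7]
(224, 130) [ 62.2 -11.6 210.8]
(272, 130) [ 62.1  15.6 210.8]
(147, 222) [  6.  -60.3 211. ]
(349, 222) [  5.9  64.3 210.9]
rim tool mm [-1.84516384  1.68236168 63.45909873] 2.2221778447923928
top jar_bolt 0.95 [0.3754, -0.2655, 0.086] [333.6 228.3]
top jar_bolt 0.77 [0.6035, -0.2713, 0.0904] [332.4 163.4]
top jar_mouth 0.78 [0.5359, -0.2387, 0.1081] [324.9 182.2]
top jar_mouth 0.6 [0.3167, -0.2181, 0.1095] [321.8 246. ]
top jar 0.83 [0.5337, -0.2409, -0.0033] [320.7 185.7]
top jar 0.67 [0.3168, -0.2133, 0.0004] [315.9 244.4]
side jar_bolt 0.82 [0.3753, -0.2634, 0.0853] [335.5 124.9]
side jar 0.63 [0.3135, -0.2192, -0.0024] [350.6 159.3]
side jar 0.45 [0.5326, -0.2381, -0.0001] [279.7 143.6]
```

send_rows(
  commands=[
    [0.004,-0.0285,0.004,0,0,-0.08,0],
    [0.004,-0.0285,0.004,0,0,-0.08,0],
    [0.004,-0.0285,0.004,0,0,-0.08,0],
    [0.004,-0.0285,0.004,0,0,-0.08,0],
    [0.004,-0.0285,0.004,0,0,-0.08,0],
    [0.004,-0.0285,0.004,0,0,-0.08,0],
    [0.004,-0.0285,0.004,0,0,-0.08,0],
    [0.004,-0.0285,0.004,0,0,-0.08,0],
    [0.002,-0.0285,0.002,0,0,-0.08,0],
    [0.002,-0.0285,0.002,0,0,-0.072,0],
  ],
)

```text
time: 7.9
ee_pos: [0.6023, -0.108, 0.4311]
tcp_rot: [-180.0, -0.0, -26.2]
force: [1.0, 0.4, -3.5]
opening: 0.0135
```

send_rows(
  commands=[
    [0,0,0,0,0,0,0],
    [0,0,0,0,0,0,0],
    [0,0,0,0,0,0,0],
    [0,0,0,0,0,0,0],
  ],
)

```text
time: 8.23
ee_pos: [0.6022, -0.1056, 0.4304]
tcp_rot: [-180.0, 0.0, -25.9]
force: [0.7, 0.6, -1.5]
opening: 0.0137
```

Run:
```python
from h import *
st,s,c=wshot()
cv2.imwrite('pics/w4.png',cv2.resize(s['image'],(768,576)))
print(st['time'],f(st['ee_pos']),f(st['tcp_rot']),f(st['force']),st['joint_positions'].round(1))
for t in ("jar_bolt","jar_mouth","jar"):
    for d in nets.tip_of(s,t): print(t,round(d['p'],2),f(d['location']),proj(c,d['location']).round(1))
s=imaging.snapshot('top'); cv2.imwrite('pics/t4.png',cv2.resize(s['image'][120:240,240:400],None,fx=5,fy=5,interpolation=cv2.INTER_CUBIC))
for t in ("jar_bolt","jar_mouth","jar"):
    for d in nets.tip_of(s,t): print(t,round(d['p'],2),f(d['location']),proj(s,d['location']).round(1))
```

```text
8.2333 [0.6022, -0.1056, 0.4304] [-179.9885, 0.0315, -25.8784] [0.6877, 0.6331, -1.5122] [-20.6   7.8  93.7   0.   78.5  95.3]
jar_bolt 0.87 [0.6045, -0.2721, 0.0852] [402.7 101.6]
jar_bolt 0.57 [0.3728, -0.2643, 0.0886] [462.6 297.6]
jar_mouth 0.97 [0.5332, -0.2424, 0.1096] [408.  187.2]
jar_mouth 0.84 [0.3171, -0.2117, 0.1107] [442.1 365.8]
jar 0.98 [0.3188, -0.2141, -0.001] [399.9 302.8]
jar 0.66 [0.5353, -0.2423, 0.0024] [367.6 161.8]
jar_bolt 0.94 [0.3762, -0.2689, 0.0869] [334.6 228. ]
jar_bolt 0.56 [0.6077, -0.2757, 0.0872] [333.4 162.3]
jar_mouth 0.95 [0.5364, -0.2409, 0.1064] [325.4 182.1]
jar_mouth 0.67 [0.3169, -0.2155, 0.1071] [320.9 246. ]
jar 0.73 [0.3163, -0.2126, -0.0015] [315.7 244.5]
jar 0.62 [0.534, -0.2408, -0.0006] [320.7 185.6]
```

View pics/w4.png

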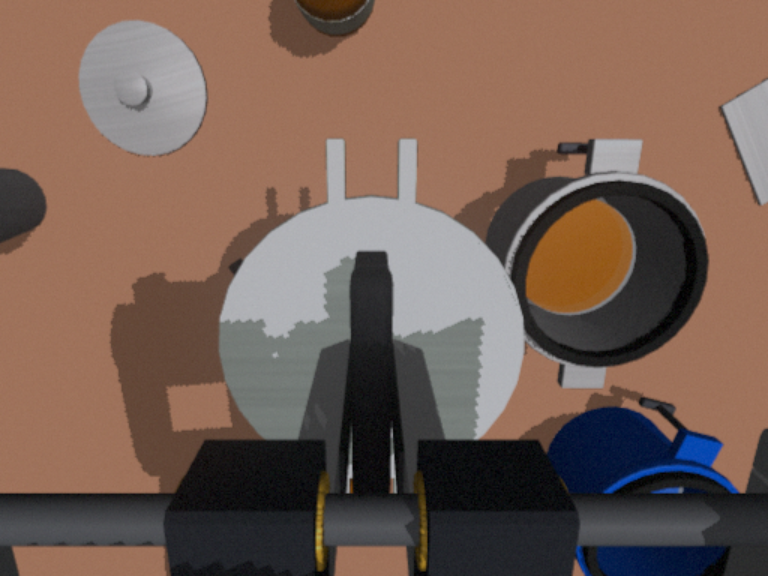

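View pics/t4.png

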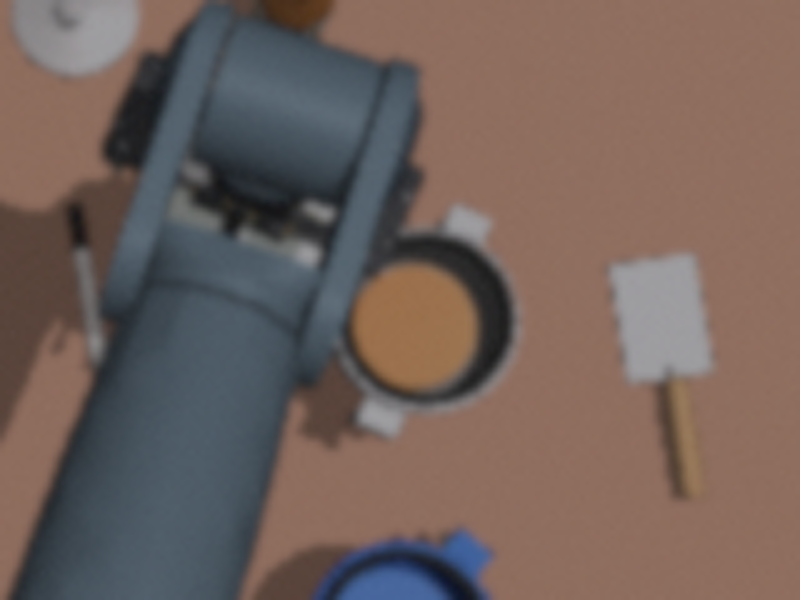

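Run:
```python
from h import *
st,s,c=wshot()
Rt=R.from_euler('xyz',st['tcp_rot'],degrees=True).as_matrix()
u=lambda x,y,z: unproj(c,((x+.5)/1.5-.5,(y+.5)/1.5-.5),z)
for z in (.088,.092):
  a=u(616,140,z);b=u(582,388,z)
  print(z,f(a),f(b),'mid',f((a+b)/2),'ang',np.degrees(np.arctan2(*(a-b)[1::-1])),'len',np.hypot(*(a-b)[:2]))
zl=st['ee_pos'][2]-.229+.018
for p in [(336,139),(408,139)]: print('ear tool',f((Rt.T@(u(*p,zl)-st['ee_pos']))*1000))
im=cv2.resize(s['image'],(1536,1152),interpolation=cv2.INTER_CUBIC)
def circ(cx,cy,r,z,col):
    P=np.array([proj(c,(cx+r*np.cos(t),cy+r*np.sin(t),z)) for t in np.linspace(0,6.283,90)])
    cv2.polylines(im,[((P+.5)*3-.5).round().astype(int)],True,col,1)
cx,cy=.535,-.2415
circ(cx,cy,.066,.1,(0,255,0)); circ(cx,cy,.061,.109,(0,255,255)); circ(cx,cy,.053,.109,(255,0,255))
l=Rt@np.array([-.002,0,0])+st['ee_pos']; circ(l[0],l[1],.064,zl,(0,0,255))
cv2.imwrite('pics/w5.png',cv2.resize(im[240:840,420:1450],(800,466)))
cv2.imwrite('pics/w5j.png',im[250:810,930:1450])
```

```text
0.088 [0.6092, -0.2808, 0.088] [0.4554, -0.2057, 0.088] mid [0.5323, -0.2433, 0.088] ang -26.02047243824425 len 0.1711817569459501
0.092 [0.6101, -0.2791, 0.092] [0.4582, -0.205, 0.092] mid [0.5341, -0.2421, 0.092] ang -26.02047243824424 len 0.1690601683924817
ear tool [84.0531, -10.8841, 211.0075]
ear tool [84.0351, 15.5278, 211.0066]
```

View pics/w5.png

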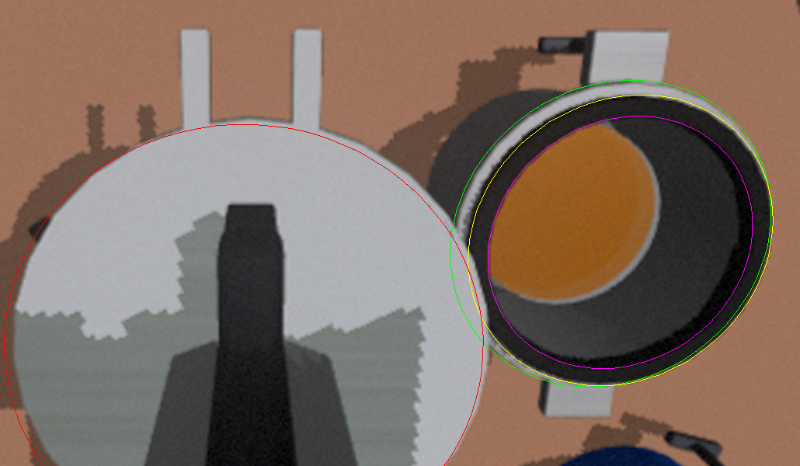

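View pics/w5j.png

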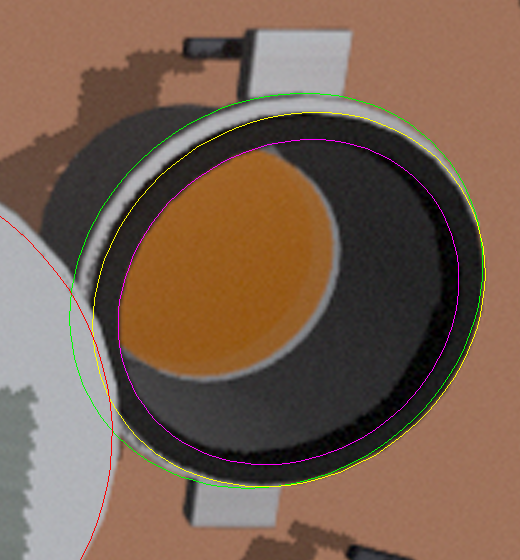

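The overlay shows jar and lid to within about 1–2 mm. The jar is near (0.536, −0.241) with yaw −26°, and the top camera agrees. I move over the jar and down to just above the mouth.

send_rows(
  commands=[
    [-0.007,-0.014,0,0,0,0,0],
    [-0.014,-0.029,0,0,0,0,0],
    [-0.015,-0.03,0,0,0,0,0],
    [-0.014,-0.029,0,0,0,0,0],
    [-0.01,-0.02,-0.01,0,0,0,0],
    [-0.006,-0.0136,-0.015,0,0,0,0],
    [0,0,-0.02,0,0,0,0],
    [0,0,-0.02,0,0,0,0],
    [0,0,-0.01,0,0,0,0],
    [0,0,-0.005,0,0,0,0],
  ],
)

```text
time: 9.52
ee_pos: [0.5358, -0.2419, 0.3487]
tcp_rot: [-180.0, 0.2, -26.0]
force: [0.7, 0.1, -2.1]
opening: 0.0138
```

send_rows(
  commands=[
    [0,0,0,0,0,0,0],
    [0,0,0,0,0,0,0],
    [0,0,0,0,0,0,0],
    [0,0,0,0,0,0,0],
    [0,0,0,0,0,0,0],
  ],
)

```text
time: 9.93
ee_pos: [0.5366, -0.2422, 0.3518]
tcp_rot: [180.0, -0.1, -26.0]
force: [0.3, -0.7, -2.1]
opening: 0.0136
```

```bash
cat > ov.py <<'E'
from h import *
import sys
def run(tag,jx=.536,jy=-.241):
    st,s,c=wshot()
    F=[]
    Rt=R.from_euler('xyz',st['tcp_rot'],degrees=True).as_matrix()
    im=cv2.resize(s['image'],(1024,768),interpolation=cv2.INTER_CUBIC)
    cv2.imwrite(f'pics/w{tag}.png',im[150:700,112:912])
    for n in('top','side'):
        t=imaging.snapshot(n); i=t['image']
        x,y=proj(t,(jx,jy,.12)).astype(int); p=cv2.resize(i[max(0,y-55):y+55,max(0,x-55):x+55],(400,400),interpolation=cv2.INTER_CUBIC); F.append(p)
        for k in ('lid','lid_ear'):
            for d in nets.tip_of(t,k): print(n,k,round(d['p'],2),f(d['location']))
    cv2.imwrite(f'pics/c{tag}.png',np.hstack(F))
    st=status.read_state()
    print(st['time'],f(st['ee_pos']),f(st['tcp_rot']),'F',f(st['force']),'T',f(st['torque']))
run(sys.argv[1])
E
python3 ov.py 6
```

```text
top lid 0.64 [0.5736, 0.4017, 0.0013]
top lid 0.49 [0.4146, 0.4549, 0.0012]
top lid 0.42 [0.5721, -0.0062, -0.0019]
side lid 0.96 [0.5704, 0.3975, 0.0031]
side lid 0.76 [0.5354, -0.2414, 0.1231]
side lid 0.37 [0.6001, -0.2709, 0.0859]
side lid_ear 0.86 [0.6224, 0.4587, 0.0104]
side lid_ear 0.67 [0.6054, -0.282, 0.1296]
side lid_ear 0.46 [0.4061, 0.0052, -0.0015]
10.2833 [0.5363, -0.2422, 0.3507] [179.9979, -0.0041, -25.968] F [-0.9546, 0.326, -1.5958] T [0.0531, 0.0619, -0.0216]
```

View pics/w6.png

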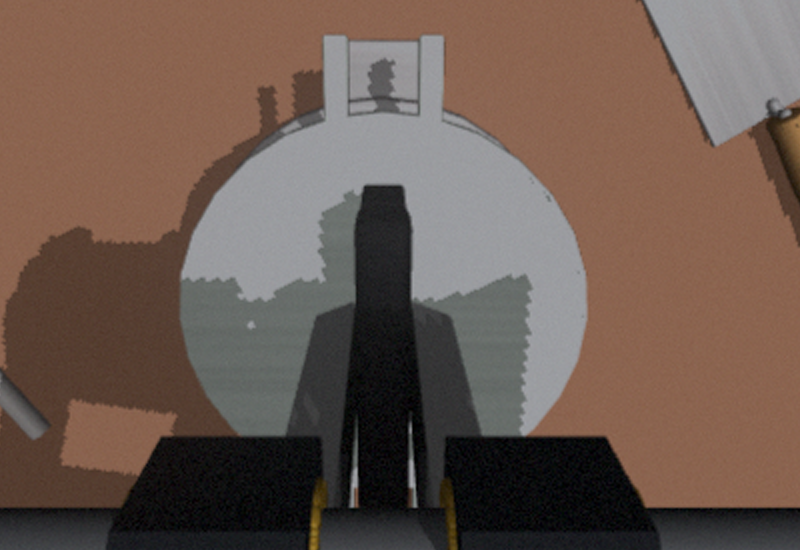

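View pics/c6.png

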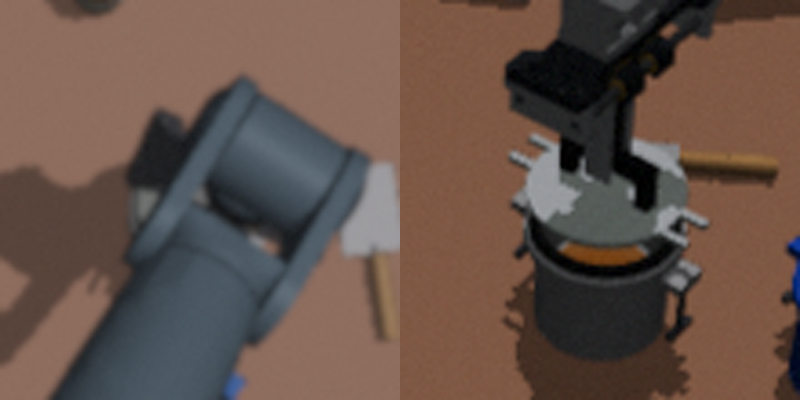

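The wrist view shows the lug centred between the ear prongs (347–419, between prongs at 323 and 443). The side crop shows the lid level just above the mouth. I shift 1 mm in +y and lower it.

send_rows(
  commands=[
    [0,0.001,-0.004,0,0,0,0],
    [0,0,-0.005,0,0,0,0],
    [0,0,-0.005,0,0,0,0],
    [0,0,-0.004,0,0,0,0],
    [0,0,-0.003,0,0,0,0],
    [0,0,-0.002,0,0,0,0],
    [0,0,0,0,0,0,0],
    [0,0,0,0,0,0,0],
    [0,0,0,0,0,0,0],
  ],
)

```text
time: 11.03
ee_pos: [0.5364, -0.2413, 0.3279]
tcp_rot: [180.0, -0.0, -26.0]
force: [-0.4, -0.6, -2.0]
opening: 0.0134
```

send_rows(
  commands=[
    [0,0,-0.001,0,0,0,0],
    [0,0,-0.001,0,0,0,0],
    [0,0,0,0,0,0,0],
    [0,0,0,0,0,0,0],
  ],
)

```text
time: 11.37
ee_pos: [0.5364, -0.2413, 0.3259]
tcp_rot: [180.0, -0.0, -26.0]
force: [0.5, 0.0, -1.2]
opening: 0.0135
```

send_rows(
  commands=[
    [0,0,-0.001,0,0,0,0],
    [0,0,0,0,0,0,0],
    [0,0,0,0,0,0,0],
  ],
)

```text
time: 11.62
ee_pos: [0.5364, -0.2413, 0.325]
tcp_rot: [180.0, -0.0, -26.0]
force: [0.1, 1.4, 1.5]
opening: 0.0135
```

```bash
python3 ov.py 7
```

```text
top lid 0.95 [0.5721, 0.4009, 0.0017]
top lid_ear 0.75 [0.6187, 0.4568, 0.0173]
side lid 0.97 [0.5724, 0.401, -0.0022]
side lid 0.84 [0.5398, -0.2412, 0.0939]
side lid_ear 0.74 [0.6235, 0.4559, 0.0119]
11.9667 [0.5364, -0.2413, 0.3249] [179.9946, -0.0381, -25.9673] F [-0.0938, -0.1505, 1.5979] T [0.0391, -0.0763, -0.0111]
```

View pics/c7.png

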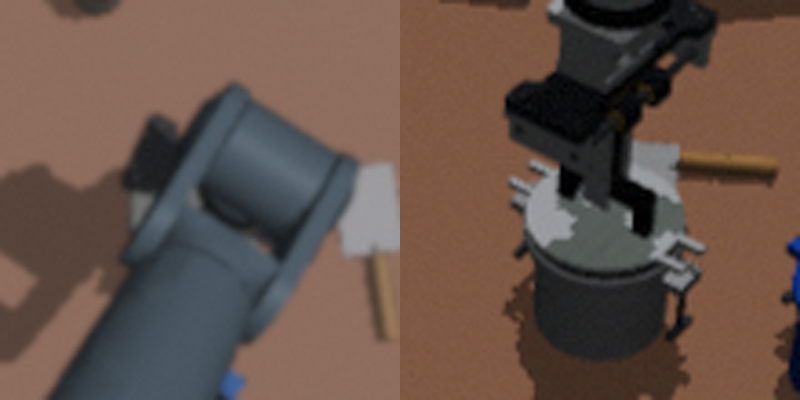

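View pics/w7.png

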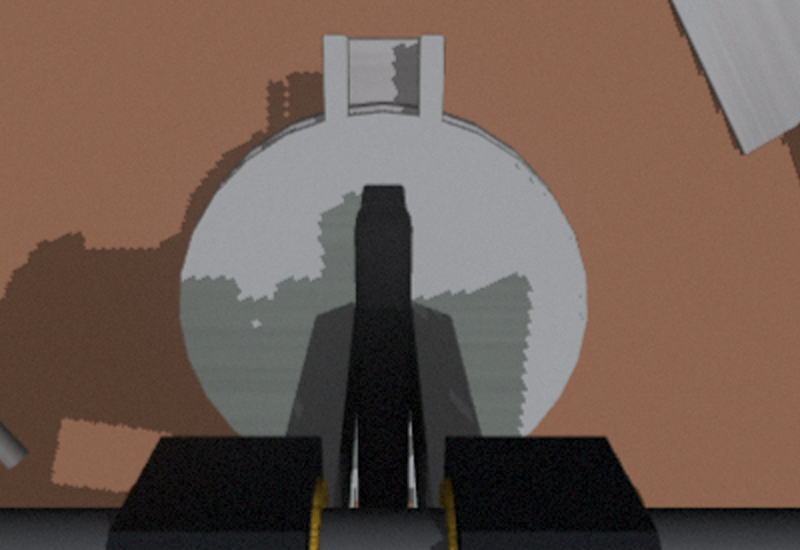

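The lid is seated with the plug in the mouth and the ears over the lug, carrying about 4 N so far. I press down in small steps.

send_rows(
  commands=[
    [0,0,-0.0005,0,0,0,0],
    [0,0,-0.0005,0,0,0,0],
    [0,0,-0.0005,0,0,0,0],
    [0,0,-0.0005,0,0,0,0],
    [0,0,0,0,0,0,0],
    [0,0,0,0,0,0,0],
    [0,0,0,0,0,0,0],
  ],
)

```text
time: 12.55
ee_pos: [0.5364, -0.2413, 0.323]
tcp_rot: [180.0, -0.0, -26.0]
force: [-0.0, 0.7, 5.2]
opening: 0.0134
```

send_rows(
  commands=[
    [0,0,-0.0005,0,0,0,0],
    [0,0,-0.0005,0,0,0,0],
    [0,0,0,0,0,0,0],
    [0,0,0,0,0,0,0],
    [0,0,0,0,0,0,0],
  ],
)

```text
time: 12.97
ee_pos: [0.5364, -0.2413, 0.3222]
tcp_rot: [180.0, -0.0, -26.0]
force: [-1.4, 0.5, 6.4]
opening: 0.0139
```

Run:
```python
from h import *
F=[]
for i in range(12):
    imaging.snapshot('side'); st=status.read_state(); F.append([*st['force'],st['ee_pos'][2]])
F=np.array(F);print(F.mean(0).round(4),F.std(0).round(4),st['time'],f(st['torque']))
```

```text
[-0.4258  0.3272  6.3294  0.3222] [0.571  0.2711 0.5182 0.    ] 13.5667 [0.1399, 0.1269, -0.0129]
```

send_rows(
  commands=[
    [0,0,-0.0005,0,0,0,0],
    [0,0,-0.0005,0,0,0,0],
    [0,0,0,0,0,0,0],
    [0,0,0,0,0,0,0],
    [0,0,0,0,0,0,0],
    [0,0,0,0,0,0,0],
  ],
)

```text
time: 14.07
ee_pos: [0.5364, -0.2413, 0.3215]
tcp_rot: [180.0, -0.0, -26.0]
force: [-1.2, 1.0, 7.5]
opening: 0.0134
```

```bash
python3 - <<'E'
from h import *
F=[]
for i in range(16):
    imaging.snapshot('side'); st=status.read_state(); F.append([*st['force'],st['ee_pos'][2]])
F=np.array(F);print(F.mean(0).round(4),F.std(0).round(4),st['time'],f(st['torque']))
E
python3 ov.py 8
```

```text
[-1.3419  0.8008  7.6632  0.3215] [0.2967 0.5408 0.5564 0.    ] 14.8667 [0.2291, 0.2876, 0.0138]
top lid 0.58 [0.5756, 0.4005, 0.0007]
top lid 0.58 [0.4105, 0.4524, -0.0007]
side lid 0.86 [0.5368, -0.2386, 0.0932]
side lid 0.84 [0.5736, 0.397, 0.0012]
side lid_ear 0.59 [0.6199, 0.4578, 0.0102]
15.2167 [0.5364, -0.2413, 0.3215] [179.9927, -0.0321, -25.9626] F [-1.1091, 0.5655, 7.9081] T [0.1641, 0.2621, 0.0097]
```

View pics/c8.png

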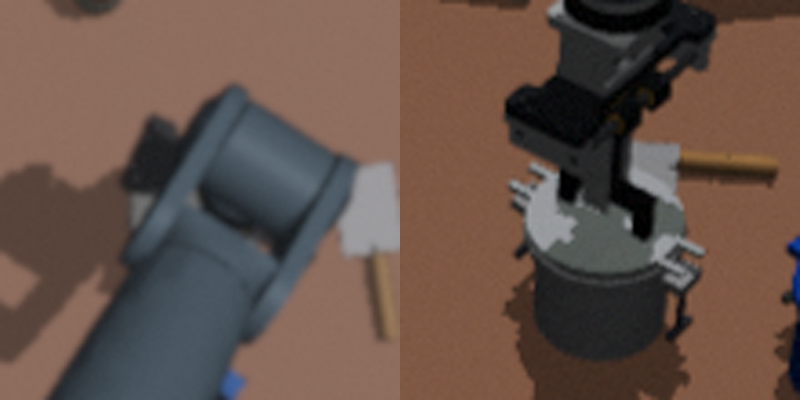

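View pics/w8.png

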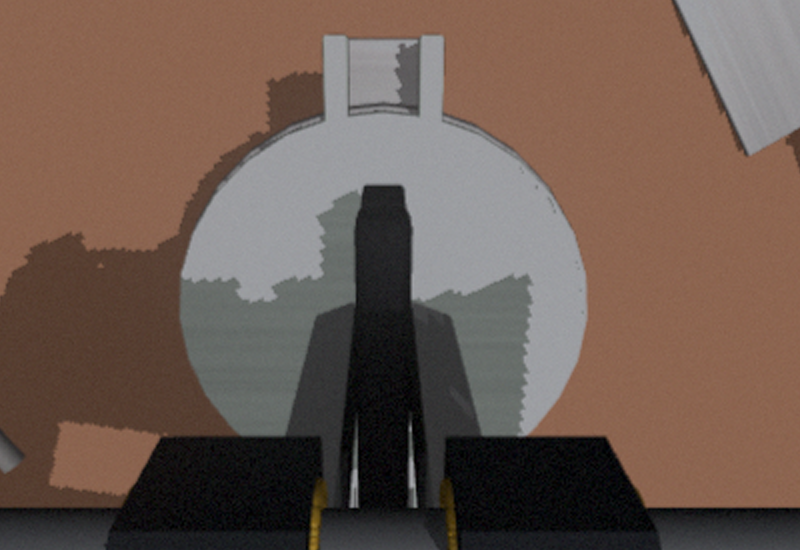

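send_rows(
  commands=[
    [0,0,-0.0005,0,0,0,0],
    [0,0,0,0,0,0,0],
    [0,0,0,0,0,0,0],
    [0,0,0,0,0,0,0],
    [0,0,0,0,0,0,0],
    [0,0,0,0,0,0,0],
  ],
)

```text
time: 15.72
ee_pos: [0.5364, -0.2413, 0.3211]
tcp_rot: [180.0, -0.0, -26.0]
force: [-1.5, 1.5, 8.7]
opening: 0.0133
```

Run:
```python
from h import *
from bench import finish_job
F=[]
for i in range(20):
    imaging.snapshot('side'); st=status.read_state(); F.append([*st['force'],st['ee_pos'][2]])
F=np.array(F);m=F.mean(0);print(m.round(4),F.std(0).round(4),F[10:].mean(0).round(4),st['time'],f(st['torque']),f(st['tcp_rot']),st['opening'])
if 7<m[2]<10.5: print(finish_job())
```

```text
[-1.6207  0.9716  8.4659  0.3211] [0.6158 0.4134 0.5136 0.    ] [-1.5529  1.0264  8.3258  0.3211] 16.7167 [0.2159, 0.3738, 0.0252] [179.9894, -0.0344, -25.9645] 0.013271049746183261
the job is handed in; nothing more can be done
None
```

The aluminium lid is on the steel jar, and I handed the job in at 16.7 s with the arm still holding it down. `finish_job()` gives no verdict, so the figures below are my own last checks.

- **Load on the seal:** about 10.8 N. That is an average push of 8.5 N (noise ±0.5 N) plus about 2.3 N for the lid's weight, measured while it hung from the gripper.
- **Sink:** about 5.5 mm, judged from the height of the tool, which agrees with the load.
- **Fit:** the tool is level to 0.04° and turned to −26.0°, against −26.0° measured for the jar's lugs. The last pictures, taken just before the final 0.5 mm step, show the plug in the mouth and the front lug centred in its ear slot. My estimates of lid and jar position agree to about 1–2 mm.
- **What disagreed:** a small sideways force grew during the last steps, to about 1.9 N, with a moment of about 0.4 N m. I did not find the cause and left it. The position networks scattered by about 4 mm, so I relied on my own overlays of the wrist picture.

The arm touched none of the other things on the bench, as far as the pictures show.

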